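Swap the sensor head for the battery pack on the hobby bench

TASK

The sensor head stands in the way on the oblong taped outline: stand it upright and squarely inside the square taped outline, its edges in line with the tape and its two eyes looking out over the side farther from the robot. Push the charging dock's ejector tab all the way towards the dock's mouth so that the battery pack slides out, then lay the pack flat, label up, squarely inside the oblong outline, either way round. Set both down rather than drop them, do not tip the sensor head over, and leave the other things on the table where they are.

Things in the scene. Friction and masses are not known exactly. Their poses are not given: they have to be found in the camera images.
- sensor_head: sensor head of a hobby robot, 70 x 70 mm base (white, 16 mm high), narrow servo column (30 x 36 mm in x, y, from 16 to 52 mm height; 24 x 28 mm up to 70 mm), black head block on top 24 mm (x) by 46 mm (y), from 70 to 104 mm height, to be gripped across its y width; two silver round eyes stick out 12 mm from its +x face. 250 g. Origin: centre of the underside; x is where the eyes look, z up
- head_eyes (a point): point midway between the front ends of the sensor head's two eyes, 24 mm ahead (+x) of its axis and 88 mm above its underside
- dock: grey charging dock fixed to the table, housing 150 (x) x 90 (y) x 41 mm high, its pocket open at the -x face (the mouth, 75 mm from the origin) which is turned roughly to the robot. The pocket floor is 8 mm above the table, 54 mm wide, and 27 mm high under the roof. Before the mouth an apron 36 mm wide and 8 mm high runs out to x = -153 mm. Origin: centre of the housing's underside
- ejector (a joint): spring ejector slide of the dock: 0 at rest (back), 0.065 m when pushed fully towards the mouth (dock -x); springs back when let go; about 8 N when fully pushed, plus the pack's friction
- ejector_tab (a point): centre of the back (+x) face of the black ejector tab, which stands 26 mm above the dock's roof in a slot (from 43 to 69 mm above the table), 10 mm thick along x, 32 mm wide along y; push this face towards dock -x. At rest it is 49 mm behind (+x of) the dock's origin. The roof behind it is 26 mm long and free
- battery: dark grey battery pack, 110 (x) x 50 (y) x 24 mm, 300 g, paper label on top. At the start it lies in the dock's pocket with its front end 2 mm inside the mouth; the ejector pushes it 63 mm out onto the apron (still 45 to 50 mm inside the pocket, so draw it out along dock -x before lifting). Origin: centre of the underside; x along its length, z up (label)
- oblong_outline: oblong of white tape on the table, inside 74 (x) x 134 mm (y), tape 7 mm wide, nothing to collide with. Origin: centre, on the table; its length runs along its y axis
- square_outline: square of white tape on the table, inside 94 x 94 mm, tape 7 mm wide, nothing to collide with. Origin: centre, on the table; its x axis points roughly away from the robot
- control_box: bystander: dark box 75 (x) x 130 x 40 mm with two upright knobs up to 86 mm height; leave alone. Origin: centre of the underside
- board_tray: bystander: circuit board on a black tray, 75 (x) x 110 x 26 mm; leave alone. Origin: centre of the underside
- parts_pot: bystander: grey round pot, 76 mm across, 70 mm high; leave alone. Origin: centre of the underside
- screwdriver: bystander: screwdriver lying on the table, about 200 mm long; leave alone. Origin: underside, x along its length
Things that resemble listed ones, but are neither listed nor needed, are in the scene too. Leave any purple or yellow look-alike of the sensor_head alone.

How it is judged (in metres and radians):
On the way:
1. the ejector is pushed (nearly) all the way, at least 55 of its 65 mm (value of joint ejector above 0.055 m), for 0.05 s.
At the end, for the whole second after the job is handed in: Pack flat on the table, label up, centre within 17 mm and length within 0.2 rad of the oblong outline's; sensor head upright on the table, within 17 mm and 0.2 rad of the square outline, eyes on the side away from the robot; both at rest (horizontal distance between battery and oblong_outline below 0.017 m and angle between the x axis of battery and the y axis of oblong_outline, either way round below 0.2 rad and height (world z) of each of battery, sensor_head below 0.004 m and angle between each of battery, sensor_head's own z axis and vertical below 0.1 rad and linear speed of each of battery, sensor_head below 0.01 m/s and horizontal distance between sensor_head and square_outline below 0.017 m and angle between the x axis of sensor_head and the x axis of square_outline, either way round below 0.2 rad and x of head_eyes in the frame of square_outline above 0 m); the robot touches nothing.
It fails at once if the battery pack is dropped (moves faster than 0.7 m/s while not held: a fall of over 25 mm) (contact force between battery and the fingers below 0.05 N and linear speed of battery above 0.7 m/s).
It fails at once if the sensor head is dropped (moves faster than 0.7 m/s while not held) (contact force between sensor_head and the fingers below 0.05 N and linear speed of sensor_head above 0.7 m/s).
It fails at once if the sensor head is tipped over (angle between sensor_head's own z axis and vertical above 0.8 rad).
It fails at once if a bystander is moved by more than 25 mm (distance of any of control_box, board_tray, parts_pot, screwdriver from where it was at the start of the episode above 0.025 m).
It also fails if it takes over 67 s, if anything falls off the work surface, if the arm or the gripper's body presses on something with over 40 N, if the wrist force passes 120 N, or if a joint passes its speed limit or range.

ROBOT

A 6-joint arm with a two-finger parallel gripper is mounted at the origin on the work surface. World frame = base frame: x ahead of the robot, y to its left, z up, the work surface at z = 0. Lengths are in mm, angles in rad, forces in N, time in s.
With the tool pointing down it reaches from about 275 to 750 mm from the base axis. Payload 10.2 kg.
Tool frame: the origin (TCP) lies midway between the tips of the shut fingers; the grasp point (between the pads) lies 19 mm behind it; z points along the fingers, y is the line along which they close (so a half turn about z gives the same grasp; the last joint's range is limited). The gripper opens to 85 mm and grips with 20 to 120 N. Pads are 22 mm wide; open, the fingers measure 114 mm over their backs; the gripper's body (76 mm by 85 mm) begins 54 mm behind the grasp point. The pads swing forward as they close: fully open they stand 13 mm farther back than shut.
Start: joints at [-1.379, 0.313, 1.498, -0, 1.331, -0.223], TCP at [211.567, -480.49, 210.394] pointing down, gripper open.
Joint ranges: [-2.94, 2.94], [-0.97, 2.17], [0.19, 2.56], [-1.23, 4.37], [0.02, 3.11], [-2.88, 2.88]. Speed limits (rad/s): [2.39, 2.39, 3.01, 3.14, 3.14, 3.14].

INTERFACE

Orientations are given as a unit quaternion [w, x, y, z].
In Python, from rig import sense, capture, finish_job, find_in, place_of gives the robot as it stands. The module is installed in compiled form; this text tells all that it offers.
- The arm moves only by the shell command python3 -m jog 'ROWS' [FORCE]. ROWS is JSON, a list of rows, each an object of numbers: "tx", "ty", "tz": the shift along the tool's x, y, z in mm; "ax", "ay", "az": the turn, a rotation vector about the tool's x, y, z in rad; "jaw": the closure, from -1 (fully open) to 1 (shut), so that 0 is half open. In form: [{"tx": .., "ty": .., "tz": .., "ax": .., "ay": .., "az": .., "jaw": ..}, ...]. A call has 1 to 5 rows; each row shifts and turns the commanded pose from where the row before left it, along the tool's axes as they then stand; what a row does not reach is not made up. A row lasts 1/8 s, in which the tool goes at most 62.5 mm and 10.7 degrees, less where a joint would pass 70% of its speed; a pose out of reach is approached as far as the arm can. A call with a gripper value outside its range is refused whole. The fingers move at their own pace and stop on an object; FORCE is the grip in N (left out, the last holds). Time passes only in rows, so rows that do not move let the fingers close. It gives the time, the measured TCP pose, the force, the opening and the grip force at its end, in the units of the state.
- sense(): the state, without advancing time (a new reading comes with each control period).
- capture(name): name is "side" or "top" or "wrist"; returns a dict with "color" (384x512x3 uint8, red, green, blue), "depth" (384x512 float32, mm along the optical axis (not along the pixel's ray), 0 where there is no reading), "fx", "fy", "cx", "cy" (pixels), "camera_from_world" (4x4, takes a point from world to camera coordinates); the wrist camera has in their place "mount" (4x4, takes a point from camera to tool coordinates, whose origin is the TCP and whose axes are the flange's). Camera axes: x right, y up, looking along -z (the intrinsics and any distortion apply to the point x, -y, -z); pixel columns grow to the right and rows downward; lengths in mm; the calibration is good to about 2 mm. The wrist camera is an equidistant fisheye: a pixel r from the principal point sees the ray r / f radians off the axis. A picture is of the moment at which its call begins: read the wrist's pose just before it.
- finish_job(): hands the job in; it is judged then, once.
Trained networks look in the newest picture that a camera, given by its name, has taken for a name from the list of things; names that differ only in an ending like _2 or _b are one class to them, and where a whole thing is asked for, a point or a joint stands for the part that bears it (a point fixed in the world has none). Each returns a list of dicts, best first, with "conf" (0 to 1); they miss things now and then, are a little off and sometimes report something else, mostly with a low value. They report only what shows in the picture. A call takes as long as a camera call. They do not tell look-alikes from the thing itself.
- find_in(query, camera): "centre" ([column, row] in pixels, amid what is visible of it).
- place_of(query, camera): "centre" ([column, row] in pixels: a listed point, or the origin of a listed thing).
The state is a dict: "time_s": time; "joints": joint angles; "dq": joint speeds; "tau": joint torques, N m; "eef_pos": TCP position; "ee_rot": TCP orientation; "force": force on the tool from outside, world axes, zero at the start; "wrist_torque": the same for the moment, N m; "grip_width": opening from 0.0 (shut) to 1.0 (fully open); "grip_force": force on a finger pad.
Only numpy, scipy, OpenCV 4.12 (cv2) and the standard library are available. Lean on these libraries where they do the work, as an engineer would, in place of code of your own. Each camera call takes 0.05 s, during which the arm holds its last target. There are 200 camera calls.

## Working session

There is one attempt and no reset: what is moved stays moved. The work goes in short steps, Python scripts to look and compute and a shell command to move; the robot and the scene stay as the last step left them, time stands still between calls to the robot, and variables do not carry over. Pictures are saved under pics/ and viewed, at most 10 in all, crops included, and the job is handed in when it is done.

```bash
mkdir -p pics; ls
cat > h.py <<'E'
import numpy as np, cv2
from rig import *
def snap(n,f=None):
    s=sense(); d=capture(n); 
    if f: cv2.imwrite('pics/'+f,d['color'][:,:,::-1])
    return s,d
def cloud(d):
    h,w=d['depth'].shape; u,v=np.meshgrid(np.arange(w),np.arange(h)); z=d['depth']
    P=np.stack([(u-d['cx'])/d['fx']*z,-(v-d['cy'])/d['fy']*z,-z],-1)
    T=np.linalg.inv(d['camera_from_world']); return P@T[:3,:3].T+T[:3,3]
E
python3 - <<'E'
from h import *
a=[snap(n,n+'0.png')[1] for n in ('top','side')]
cv2.imwrite('pics/b0.png',np.vstack([cv2.resize(x['color'][:,:,::-1],(400,300)) for x in a]))
for n,d in zip(('top','side'),a):
    print(n,d['fx'],d['cx'],d['cy'],np.linalg.inv(d['camera_from_world']).round(2).tolist(), [k for k in d])
    P=cloud(d)
    for q in ['sensor_head','head_eyes','dock','ejector_tab','battery','oblong_outline','square_outline','control_box','board_tray','parts_pot','screwdriver']:
        for r in place_of(q,n)[:3]:
            c=np.array(r['centre']); i=c.round().astype(int)
            print(q,round(r['conf'],2),c.round(1),P[min(max(i[1],0),383),min(max(i[0],0),511)].round(0))
E
```

```text
pics
top 482.8368222396185 253.45612977076433 197.99737971523427 [[0.01, 0.99, -0.15, 317.82], [-1.0, 0.01, -0.01, 121.64], [-0.01, 0.15, 0.99, 1372.05], [0.0, 0.0, 0.0, 1.0]] ['color', 'depth', 'fx', 'fy', 'cx', 'cy', 'camera_from_world']
sensor_head 0.98 [234.5 279.2] [296. 178. 105.]
sensor_head 0.96 [183.8 143.9] [667. 326.  57.]
sensor_head 0.94 [287.4 260.4] [346.  41. 103.]
head_eyes 0.84 [180.6 290.8] [264. 317.  92.]
head_eyes 0.81 [285.  269.7] [321.  41.  19.]
head_eyes 0.74 [226.4 273.3] [311. 200.  96.]
dock 0.91 [348.2 175.8] [ 582. -133.   46.]
ejector_tab 0.59 [351.1 152.6] [ 657. -151.    8.]
battery 0.62 [351.4 180.6] [ 569. -142.   41.]
oblong_outline 0.86 [226.7 225.5] [442. 204.  16.]
oblong_outline 0.31 [362.2 111.7] [ 779. -184.   14.]
square_outline 0.79 [249.1 163.2] [627. 144.   2.]
board_tray 0.6 [363.6 111.7] [ 778. -189.   17.]
parts_pot 0.76 [148.9 187. ] [552. 430.  11.]
screwdriver 0.95 [143.8 233.4] [421. 439.   9.]
screwdriver 0.74 [353.2 154.9] [ 637. -144.   67.]
screwdriver 0.61 [353.4 181.9] [ 566. -148.   41.]
side 444.57524863171983 260.9578016
[... 270 characters left out ...]
44.5 269. ] [244. 333.  30.]
sensor_head 0.81 [181.8 251.3] [673. 356.  20.]
head_eyes 0.9 [329.2 182.3] [319.  37.  83.]
head_eyes 0.81 [169.5 224. ] [704. 341.  97.]
head_eyes 0.71 [323.5 215.7] [315. 202.  85.]
dock 0.73 [256.3 163.6] [ 585. -113.   14.]
ejector_tab 0.48 [243.2 144.4] [ 639. -146.   68.]
oblong_outline 0.59 [276.9 230.5] [442. 215.  20.]
square_outline 0.75 [229.1 208. ] [612. 127.  -0.]
control_box 0.89 [190.1 183.3] [754.  79.  39.]
board_tray 0.61 [208.6 151.5] [ 770. -149.   16.]
board_tray 0.29 [260.6 209.3] [486. 225.  96.]
parts_pot 0.57 [214.4 285.5] [546. 464.  33.]
screwdriver 0.82 [270.5 299.7] [408. 457.  11.]
screwdriver 0.15 [258.3 159.8] [ 577. -112.   32.]
```

View pics/top0.png

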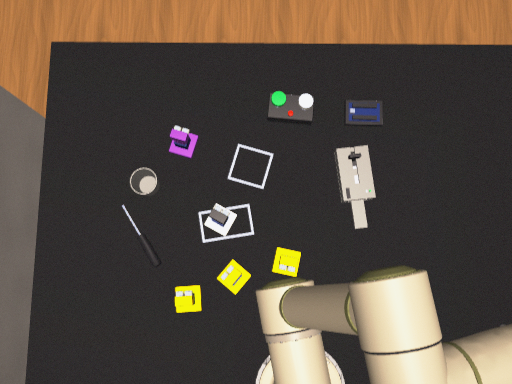

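View pics/side0.png

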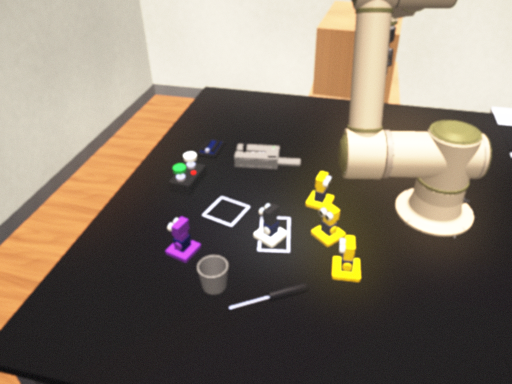

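The top view shows the white sensor head at about (220,219) on the oblong (226,224), with the square at (250,166). The dock is at (353,175) with its apron towards the robot. The yellow and purple look-alikes stand around them. The side view agrees: head (268,230), square (228,210), dock (258,157).

Run:
```python
from h import *
def rect(p,n):
    if len(p)<4: print(n,len(p)); return
    r=cv2.minAreaRect(p[:,:2].astype(np.float32)); print(n,len(p),np.round(r[0],1),np.round(r[1],1),'ang',round(r[2],1),'med',np.median(p,0).round(1))
for n in('top','side'):
    s,d=snap(n); P=cloud(d); C=d['color'].astype(int); ok=d['depth']>0
    print(n)
    def box(x0,x1,y0,y1,z0,z1): return ok&(P[...,0]>x0)&(P[...,0]<x1)&(P[...,1]>y0)&(P[...,1]<y1)&(P[...,2]>z0)&(P[...,2]<z1)
    W=(C.min(-1)>140)
    # tape: project pixel to z=0
    T=np.linalg.inv(d['camera_from_world']); 
    def ray0(m,z=0):
        v,u=np.nonzero(m); r=np.stack([(u-d['cx'])/d['fx'],-(v-d['cy'])/d['fy'],-np.ones(len(u))],-1)@T[:3,:3].T
        return T[:3,3]+r*((z-T[2,3])/r[:,2])[:,None]
    rect(ray0(W&box(540,700,60,230,-15,12)),'square')
    m=W&box(370,520,110,310,-15,9)
    rect(ray0(m),'oblong')
    h=box(400,540,150,290,75,120); rect(P[h],'headblock'); print(' dark/bright med',[ (P[h&k].mean(0).round(1),k[h].sum()) for k in (C.sum(-1)<200,C.sum(-1)>330)])
    rect(P[W&box(400,540,150,290,10,24)],'base')
    rect(P[box(450,740,-260,-60,33,50)],'dock roof')
    rect(P[box(450,740,-260,-60,56,80)],'tab')
    rect(P[box(380,515,-260,-60,4,16)],'apron')
    cv2.imwrite('pics/%s1.png'%n,cv2.resize(d['color'][(140 if n=='top' else 170):(250 if n=='top' else 260),(180 if n=='top' else 195):(300 if n=='top' else 300),::-1],None,fx=3.3,fy=3.3,interpolation=2))
a,b=[cv2.imread('pics/%s1.png'%n) for n in('top','side')]; H=min(len(a),len(b))
cv2.imwrite('pics/c1.png',np.hstack([a[:H],b[:H]]))
```

```text
top
square 409 [618.8 140.9] [108.8 110.6] ang 74.1 med [617.9 141.    0. ]
oblong 422 [452.4 209.2] [ 89.7 148.9] ang 9.8 med [434.7 201.2   0. ]
headblock 243 [467.6 220.5] [45.6 37.1] ang 61.6 med [465.3 220.4 102.8]
 dark/bright med [(array([454.4, 210.8,  90.4]), np.int64(9)), (array([467.7, 220. , 101.5]), np.int64(204))]
base 319 [462.1 223.6] [69.9 70. ] ang 61.5 med [449.1 216.5  16.9]
dock roof 1603 [ 594.2 -155.2] [151.   91.7] ang 7.5 med [ 589.4 -155.8   41.2]
tab 52 [ 637.6 -148.4] [10.4 30.7] ang 5.4 med [ 636.3 -148.4   68.2]
apron 658 [ 447.6 -160.6] [133.8 198.3] ang 0.5 med [ 464.8 -166.     6.2]
side
square 426 [617.5 139.8] [117.5 115.9] ang 75.2 med [617.6 143.5   0. ]
oblong 494 [458.9 209. ] [106.9 156.4] ang 10.4 med [434.  238.8   0. ]
headblock 256 [466.5 222.3] [47.7 39.3] ang 63.6 med [460.7 230.8  96.1]
 dark/bright med [(array([455.7, 234.5,  88.6]), np.int64(108)), (array([478.5, 225.8,  94.6]), np.int64(61))]
base 274 [460.3 225.7] [69.7 69.3] ang 61.4 med [450.8 239.5  14.6]
dock roof 597 [ 593.8 -155.3] [150.1 103. ] ang 7.5 med [ 590.4 -147.1   38.8]
tab 25 [ 637.7 -146. ] [10.6 30. ] ang 14.8 med [ 636.8 -142.2   64.2]
apron 117 [ 481.9 -165.3] [101.5  55.5] ang 27.1 med [ 478.4 -167.8    6.6]
```

View pics/c1.png

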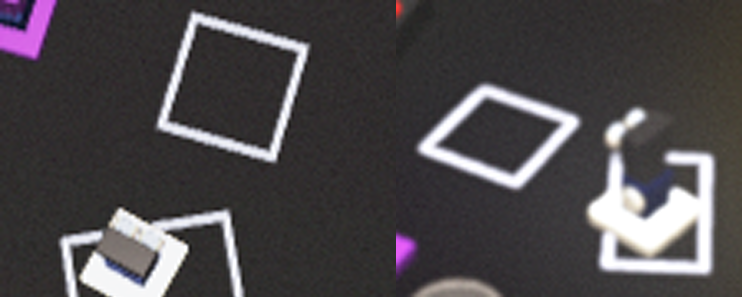

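The crops show the eyes on the head's upper right side, looking at yaw about -28.5°. The sizes match the listing. Now the first move plan.

```bash
cat >> h.py <<'E'
from scipy.spatial.transform import Rotation as R
def rot(s): q=s['ee_rot']; return R.from_quat([q[1],q[2],q[3],q[0]])
def down(yaw):
    c,n=np.cos(np.radians(yaw)),np.sin(np.radians(yaw)); return R.from_matrix(np.array([[c,n,0],[n,-c,0],[0,0,-1]]))
def plan(*tg,mm=55.,ra=.17):
    "tg: (x,y,z,yaw_deg) waypoints; prints rows from the present pose"
    s=sense(); p=np.array(s['eef_pos']); r=rot(s); M=r.as_matrix()
    print('t',s['time_s'],'tcp',p.round(1),'yaw',np.degrees(np.arctan2(M[1,0],M[0,0])).round(1),'q',np.round(s['joints'],2),'F',np.round(s['force'],1),'w',round(s['grip_width'],3),round(s['grip_force'],1))
    for x,y,z,w in tg:
        t=np.array([x,y,z]); D=down(w); rv=(r.inv()*D).as_rotvec(); n=int(max(np.ceil(np.linalg.norm(t-p)/mm),np.ceil(np.linalg.norm(rv)/ra),1))
        print('->',x,y,z,w,'rows',n)
        for i in range(n):
            d=r.inv().apply((t-p)/n); print(' ',d.round(0),(rv/n).round(3)); r=r*R.from_rotvec(rv/n)
        p=t
E
python3 - <<'E'
from h import *
plan((461,224.5,200,-28.5))
plan((461,224.5,200,151.5))
E
```

```text
t 1.3 tcp [ 211.6 -480.5  210.4] yaw 23.8 q [-1.38  0.31  1.5   0.    1.33 -0.22] F [-0.3  0.1  0.2] w 0.997 0.0
-> 461 224.5 200 -28.5 rows 14
  [ 37. -39.   1.] [-0.    -0.     0.065]
  [ 34. -41.   1.] [-0.    -0.     0.065]
  [ 31. -43.   1.] [-0.    -0.     0.065]
  [ 28. -45.   1.] [-0.    -0.     0.065]
  [ 25. -47.   1.] [-0.    -0.     0.065]
  [ 22. -49.   1.] [-0.    -0.     0.065]
  [ 19. -50.   1.] [-0.    -0.     0.065]
  [ 16. -51.   1.] [-0.    -0.     0.065]
  [ 12. -52.   1.] [-0.    -0.     0.065]
  [  9. -53.   1.] [-0.    -0.     0.065]
  [  6. -53.   1.] [-0.    -0.     0.065]
  [  2. -53.   1.] [-0.    -0.     0.065]
  [ -1. -53.   1.] [-0.    -0.     0.065]
  [ -5. -53.   1.] [-0.    -0.     0.065]
t 1.3 tcp [ 211.6 -480.5  210.4] yaw 23.8 q [-1.38  0.31  1.5   0.    1.33 -0.22] F [-0.3  0.1  0.2] w 0.997 0.0
-> 461 224.5 200 151.5 rows 14
  [ 37. -39.   1.] [ 0.    -0.    -0.159]
  [ 42. -33.   1.] [ 0.    -0.    -0.159]
  [ 47. -25.   1.] [ 0.    -0.    -0.159]
  [ 50. -18.   1.] [ 0.    -0.    -0.159]
  [ 53. -10.   1.] [ 0.    -0.    -0.159]
  [53. -1.  1.] [ 0.    -0.    -0.159]
  [53.  7.  1.] [ 0.    -0.    -0.159]
  [51. 16.  1.] [ 0.    -0.    -0.159]
  [48. 24.  1.] [ 0.    -0.    -0.159]
  [44. 31.  1.] [ 0.    -0.    -0.159]
  [38. 37.  1.] [ 0.    -0.    -0.159]
  [32. 43.  1.] [ 0.    -0.    -0.159]
  [24. 47.  1.] [ 0.    -0.    -0.159]
  [17. 51.  1.] [ 0.    -0.    -0.159]
```

```bash
python3 -m jog '[{"tx":37,"ty":-39,"tz":1,"az":0.065,"jaw":-1},{"tx":34,"ty":-41,"tz":1,"az":0.065,"jaw":-1},{"tx":31,"ty":-43,"tz":1,"az":0.065,"jaw":-1},{"tx":28,"ty":-45,"tz":1,"az":0.065,"jaw":-1},{"tx":25,"ty":-47,"tz":1,"az":0.065,"jaw":-1}]' 60 | tail -c 300
python3 -m jog '[{"tx":22,"ty":-49,"tz":1,"az":0.065,"jaw":-1},{"tx":19,"ty":-50,"tz":1,"az":0.065,"jaw":-1},{"tx":16,"ty":-51,"tz":1,"az":0.065,"jaw":-1},{"tx":12,"ty":-52,"tz":1,"az":0.065,"jaw":-1},{"tx":9,"ty":-53,"tz":1,"az":0.065,"jaw":-1}]' | tail -c 300
python3 -m jog '[{"tx":6,"ty":-53,"tz":1,"az":0.065,"jaw":-1},{"tx":2,"ty":-53,"tz":1,"az":0.065,"jaw":-1},{"tx":-1,"ty":-53,"tz":1,"az":0.065,"jaw":-1},{"tx":-5,"ty":-53,"tz":1,"az":0.065,"jaw":-1},{"tx":0,"ty":0,"tz":0,"az":0,"jaw":-1}]' | tail -c 300
python3 - <<'E'
from h import *
plan((461,224.5,200,-28.5),(461,224.5,66,-28.5))
s,d=snap('wrist','w1.png'); print(d['mount'].round(2),d['fx'],d['cx'],d['cy'])
E
```

```text
t 1.3 tcp [ 211.6 -480.5  210.4] yaw 23.8 q [-1.38  0.31  1.5   0.    1.33 -0.22] F [-0.3  0.1  0.2] w 0.997 0.0
-> 461 224.5 200 -28.5 rows 14
  [ 37. -39.   1.] [-0.    -0.     0.065]
  [ 34. -41.   1.] [-0.    -0.     0.065]
  [ 31. -43.   1.] [-0.    -0.     0.065]
  [ 28. -45.   1.] [-0.    -0.     0.065]
  [ 25. -47.   1.] [-0.    -0.     0.065]
  [ 22. -49.   1.] [-0.    -0.     0.065]
  [ 19. -50.   1.] [-0.    -0.     0.065]
  [ 16. -51.   1.] [-0.    -0.     0.065]
  [ 12. -52.   1.] [-0.    -0.     0.065]
  [  9. -53.   1.] [-0.    -0.     0.065]
  [  6. -53.   1.] [-0.    -0.     0.065]
  [  2. -53.   1.] [-0.    -0.     0.065]
  [ -1. -53.   1.] [-0.    -0.     0.065]
  [ -5. -53.   1.] [-0.    -0.     0.065]
-> 461 224.5 66 -28.5 rows 3
  [-0.  0. 45.] [-0. -0. -0.]
  [-0.  0. 45.] [-0. -0. -0.]
  [-0.  0. 45.] [-0. -0. -0.]
[[   0.      0.95    0.3    75.8 ]
 [   1.     -0.     -0.      0.26]
 [  -0.      0.3    -0.95 -163.9 ]
 [   0.      0.      0.      1.  ]] 297.3186396354542 254.4581427281353 187.81330089703806schema error: expected keys tx, ty, tz, ax, ay, az, jaw
schema error: expected keys tx, ty, tz, ax, ay, az, jaw
schema error: expected keys tx, ty, tz, ax, ay, az, jaw
```

View pics/w1.png

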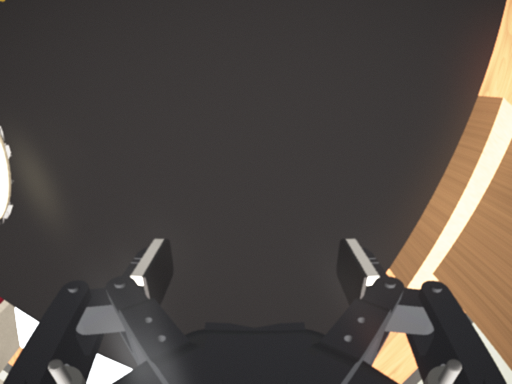

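The moves were refused because every key is required. The picture shows only bare table and the open fingers at (150,270) and (355,270).

```bash
python3 -m jog '[{"tx":37,"ty":-39,"tz":1,"ax":0,"ay":0,"az":0.065,"jaw":-1},{"tx":34,"ty":-41,"tz":1,"ax":0,"ay":0,"az":0.065,"jaw":-1},{"tx":31,"ty":-43,"tz":1,"ax":0,"ay":0,"az":0.065,"jaw":-1},{"tx":28,"ty":-45,"tz":1,"ax":0,"ay":0,"az":0.065,"jaw":-1},{"tx":25,"ty":-47,"tz":1,"ax":0,"ay":0,"az":0.065,"jaw":-1}]' 60 | tail -c 300
python3 -m jog '[{"tx":22,"ty":-49,"tz":1,"ax":0,"ay":0,"az":0.065,"jaw":-1},{"tx":19,"ty":-50,"tz":1,"ax":0,"ay":0,"az":0.065,"jaw":-1},{"tx":16,"ty":-51,"tz":1,"ax":0,"ay":0,"az":0.065,"jaw":-1},{"tx":12,"ty":-52,"tz":1,"ax":0,"ay":0,"az":0.065,"jaw":-1},{"tx":9,"ty":-53,"tz":1,"ax":0,"ay":0,"az":0.065,"jaw":-1}]' | tail -c 300
python3 -m jog '[{"tx":6,"ty":-53,"tz":1,"ax":0,"ay":0,"az":0.065,"jaw":-1},{"tx":2,"ty":-53,"tz":1,"ax":0,"ay":0,"az":0.065,"jaw":-1},{"tx":-1,"ty":-53,"tz":1,"ax":0,"ay":0,"az":0.065,"jaw":-1},{"tx":-5,"ty":-53,"tz":1,"ax":0,"ay":0,"az":0.065,"jaw":-1},{"tx":0,"ty":0,"tz":0,"ax":0,"ay":0,"az":0,"jaw":-1}]' | tail -c 300
python3 - <<'E'
from h import *
plan((461,224.5,200,-28.5),(461,224.5,66,-28.5))
s,d=snap('wrist','w2.png')
E
```

```text
time_s: 1.98
eef_pos: [300.5, -227.9, 205.5]
ee_rot: [0.0, 0.999, 0.044, 0.0]
force: [0.5, 0.3, 0.1]
grip_width: 1.0
grip_force: 0.0
time_s: 2.6
eef_pos: [389.2, 25.0, 200.7]
ee_rot: [0.0, 0.993, -0.118, 0.0]
force: [-0.1, -1.0, 0.1]
grip_width: 1.0
grip_force: 0.0
time_s: 3.22
eef_pos: [460.2, 226.0, 195.8]
ee_rot: [0.0, 0.97, -0.243, -0.0]
force: [0.3, -0.1, 0.2]
grip_width: 0.998
grip_force: 0.0
t 3.225 tcp [460.2 226.  195.8] yaw -28.2 q [0.23 0.3  1.56 0.   1.29 2.29] F [ 0.3 -0.1  0.2] w 0.998 0.0
-> 461 224.5 200 -28.5 rows 1
  [ 1.  1. -4.] [0.    0.001 0.006]
-> 461 224.5 66 -28.5 rows 3
  [ 0. -0. 45.] [0. 0. 0.]
  [ 0. -0. 45.] [0. 0. 0.]
  [ 0. -0. 45.] [0. 0. 0.]
```

View pics/w2.png

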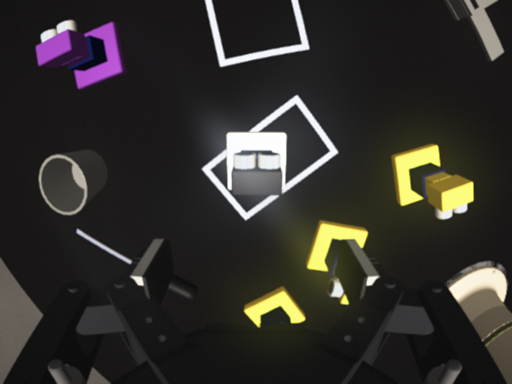

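The head is centred between the fingers at column 256 with its eyes up in the picture (tool +x), so the grasp is lined up. Descend and grip.

```bash
python3 -m jog '[{"tx":1,"ty":1,"tz":40,"ax":0,"ay":0,"az":0,"jaw":-1},{"tx":0,"ty":0,"tz":40,"ax":0,"ay":0,"az":0,"jaw":-1},{"tx":0,"ty":0,"tz":30,"ax":0,"ay":0,"az":0,"jaw":-1},{"tx":0,"ty":0,"tz":20,"ax":0,"ay":0,"az":0,"jaw":-1},{"tx":0,"ty":0,"tz":0,"ax":0,"ay":0,"az":0,"jaw":0.5}]' 50
python3 -m jog '[{"tx":0,"ty":0,"tz":0,"ax":0,"ay":0,"az":0,"jaw":0.5},{"tx":0,"ty":0,"tz":0,"ax":0,"ay":0,"az":0,"jaw":0.5},{"tx":0,"ty":0,"tz":0,"ax":0,"ay":0,"az":0,"jaw":0.5},{"tx":0,"ty":0,"tz":0,"ax":0,"ay":0,"az":0,"jaw":0.5}]' 50
```

```text
time_s: 3.9
eef_pos: [459.8, 221.0, 65.8]
ee_rot: [0.001, 0.969, -0.246, -0.001]
force: [0.0, 0.2, 1.1]
grip_width: 0.818
grip_force: 0.0
time_s: 4.4
eef_pos: [461.4, 222.2, 67.9]
ee_rot: [-0.0, 0.97, -0.245, 0.001]
force: [0.1, -0.3, 7.4]
grip_width: 0.523
grip_force: 51.5
```

```bash
python3 -m jog '[{"tx":0,"ty":0,"tz":-5,"ax":0,"ay":0,"az":0,"jaw":0.5},{"tx":0,"ty":0,"tz":-15,"ax":0,"ay":0,"az":0,"jaw":0.5},{"tx":0,"ty":0,"tz":-20,"ax":0,"ay":0,"az":0,"jaw":0.5},{"tx":0,"ty":0,"tz":0,"ax":0,"ay":0,"az":0,"jaw":0.5}]' 
python3 -c "
from h import *
plan((619,141,107,-15.5),(619,141,70,-15.5),mm=35)"
```

```text
time_s: 4.9
eef_pos: [461.4, 222.5, 108.1]
ee_rot: [-0.001, 0.97, -0.245, 0.002]
force: [0.3, 0.3, -2.0]
grip_width: 0.523
grip_force: 51.6
t 4.9 tcp [461.4 222.5 108.1] yaw -28.4 q [0.22 0.39 1.68 0.   1.07 2.29] F [ 0.3  0.3 -2. ] w 0.523 51.6
-> 619 141 107 -15.5 rows 6
  [30. -1.  0.] [-0.    -0.    -0.037]
  [30.  1.  0.] [-0.    -0.    -0.037]
  [30.  2.  0.] [-0.    -0.    -0.037]
  [29.  3.  0.] [-0.    -0.    -0.037]
  [29.  4.  0.] [-0.    -0.    -0.037]
  [29.  5.  0.] [-0.    -0.    -0.037]
-> 619 141 70 -15.5 rows 2
  [ 0. -0. 19.] [0. 0. 0.]
  [ 0. -0. 19.] [0. 0. 0.]
```

```bash
python3 -m jog '[{"tx":30,"ty":-1,"tz":0,"ax":0,"ay":0,"az":-0.037,"jaw":0.5},{"tx":30,"ty":1,"tz":0,"ax":0,"ay":0,"az":-0.037,"jaw":0.5},{"tx":30,"ty":2,"tz":0,"ax":0,"ay":0,"az":-0.037,"jaw":0.5},{"tx":29,"ty":3,"tz":0,"ax":0,"ay":0,"az":-0.037,"jaw":0.5},{"tx":29,"ty":4,"tz":0,"ax":0,"ay":0,"az":-0.037,"jaw":0.5}]' >/dev/null
python3 -m jog '[{"tx":29,"ty":5,"tz":0,"ax":0,"ay":0,"az":-0.037,"jaw":0.5},{"tx":0,"ty":0,"tz":0,"ax":0,"ay":0,"az":0,"jaw":0.5},{"tx":0,"ty":0,"tz":15,"ax":0,"ay":0,"az":0,"jaw":0.5},{"tx":0,"ty":0,"tz":12,"ax":0,"ay":0,"az":0,"jaw":0.5},{"tx":0,"ty":0,"tz":0,"ax":0,"ay":0,"az":0,"jaw":0.5}]'
python3 - <<'E'
from h import *
plan((619,141,69,-15.5))
for n in('top','side'):
    s,d=snap(n,n+'3.png'); P=cloud(d); C=d['color'].astype(int)
    m=(C.min(-1)>130)&(P[...,0]>520)&(P[...,0]<720)&(P[...,1]>50)&(P[...,1]<240)
    for lo,hi in((18,42),):
        p=P[m&(P[...,2]>lo)&(P[...,2]<hi)]
        if len(p)>4:
            r=cv2.minAreaRect(p[:,:2].astype(np.float32)); print(n,len(p),np.round(r,1) if 0 else r,np.percentile(p[:,2],[10,50,90]).round(1))
E
```

```text
time_s: 6.15
eef_pos: [617.0, 140.0, 77.8]
ee_rot: [0.0, 0.991, -0.136, -0.002]
force: [0.1, 0.2, -1.4]
grip_width: 0.523
grip_force: 51.7
t 6.15 tcp [617.  140.   77.8] yaw -15.6 q [0.04 0.67 1.3  0.   1.17 1.88] F [ 0.1  0.2 -1.4] w 0.523 51.7
-> 619 141 69 -15.5 rows 1
  [ 2. -1.  9.] [ 0.001  0.003 -0.002]
side 270 ((616.4375, 143.02084350585938), (74.06131744384766, 71.17977142333984), 74.37358856201172) [21.  25.  29.6]
```

```bash
python3 -m jog '[{"tx":2,"ty":0,"tz":5,"ax":0,"ay":0,"az":0,"jaw":0.5},{"tx":0,"ty":0,"tz":3,"ax":0,"ay":0,"az":0,"jaw":0.5},{"tx":0,"ty":0,"tz":2,"ax":0,"ay":0,"az":0,"jaw":0.5},{"tx":0,"ty":0,"tz":0,"ax":0,"ay":0,"az":0,"jaw":0.5}]'
```

```text
time_s: 6.75
eef_pos: [620.0, 139.2, 69.2]
ee_rot: [0.0, 0.991, -0.136, -0.0]
force: [-0.3, 0.5, -1.7]
grip_width: 0.528
grip_force: 51.7
```

```bash
python3 -m jog '[{"tx":0,"ty":0,"tz":1.5,"ax":0,"ay":0,"az":0,"jaw":0.5},{"tx":0,"ty":0,"tz":0,"ax":0,"ay":0,"az":0,"jaw":0.5}]'
```

```text
time_s: 7.0
eef_pos: [620.2, 139.2, 68.0]
ee_rot: [-0.0, 0.991, -0.136, 0.0]
force: [0.4, -0.0, -1.8]
grip_width: 0.524
grip_force: 51.8
```

```bash
python3 -m jog '[{"tx":-1,"ty":-1,"tz":1.5,"ax":0,"ay":0,"az":0,"jaw":0.5},{"tx":0,"ty":0,"tz":0,"ax":0,"ay":0,"az":0,"jaw":0.5}]'; python3 -m jog '[{"tx":0,"ty":0,"tz":1,"ax":0,"ay":0,"az":0,"jaw":0.5},{"tx":0,"ty":0,"tz":0,"ax":0,"ay":0,"az":0,"jaw":0.5}]'
```

```text
time_s: 7.25
eef_pos: [620.3, 139.6, 67.8]
ee_rot: [0.001, 0.991, -0.136, 0.001]
force: [-0.7, -3.1, 6.5]
grip_width: 0.529
grip_force: 52.7
time_s: 7.5
eef_pos: [620.4, 139.7, 67.7]
ee_rot: [0.001, 0.991, -0.136, 0.002]
force: [-3.0, -2.8, 12.3]
grip_width: 0.522
grip_force: 53.4
```

```bash
python3 -m jog '[{"tx":0,"ty":0,"tz":-1,"ax":0,"ay":0,"az":0,"jaw":0.5},{"tx":0,"ty":0,"tz":0,"ax":0,"ay":0,"az":0,"jaw":-0.6},{"tx":0,"ty":0,"tz":0,"ax":0,"ay":0,"az":0,"jaw":-0.8},{"tx":0,"ty":0,"tz":0,"ax":0,"ay":0,"az":0,"jaw":-1},{"tx":0,"ty":0,"tz":0,"ax":0,"ay":0,"az":0,"jaw":-1}]'
python3 -m jog '[{"tx":0,"ty":0,"tz":-15,"ax":0,"ay":0,"az":0,"jaw":-1},{"tx":0,"ty":0,"tz":-35,"ax":0,"ay":0,"az":0,"jaw":-1},{"tx":0,"ty":0,"tz":-40,"ax":0,"ay":0,"az":0,"jaw":-1}]'
python3 - <<'E'
from h import *
# tab back face 642.6,-148.8 ; approach 26 behind centre, yaw dock 7.5
plan((665.5,-146,160,7.5),(665.5,-146,56,7.5))
for n in('top','side'):
    s,d=snap(n); P=cloud(d); C=d['color'].astype(int)
    m=(C.min(-1)>130)&(P[...,0]>520)&(P[...,0]<720)&(P[...,1]>50)&(P[...,1]<240)
    p=P[m&(P[...,2]>10)&(P[...,2]<24)]
    print(n,len(p),cv2.minAreaRect(p[:,:2].astype(np.float32)),np.median(p[:,2]))
E
```

```text
time_s: 8.12
eef_pos: [619.3, 140.5, 66.2]
ee_rot: [-0.0, 0.991, -0.136, -0.0]
force: [0.3, 1.2, -0.2]
grip_width: 1.0
grip_force: 0.0
time_s: 8.5
eef_pos: [619.3, 140.4, 158.2]
ee_rot: [-0.0, 0.991, -0.136, -0.0]
force: [0.2, 1.2, -0.4]
grip_width: 0.995
grip_force: 0.0
t 8.5 tcp [619.3 140.4 158.2] yaw -15.7 q [0.04 0.6  1.21 0.   1.34 1.88] F [ 0.2  1.2 -0.4] w 0.995 0.0
-> 665.5 -146 160 7.5 rows 6
  [20. 44. -0.] [-0.     0.    -0.067]
  [17. 45. -0.] [-0.     0.    -0.067]
  [14. 46. -0.] [-0.     0.    -0.067]
  [11. 47. -0.] [-0.     0.    -0.067]
  [ 8. 48. -0.] [-0.     0.    -0.067]
  [ 5. 48. -0.] [-0.     0.    -0.067]
-> 665.5 -146 56 7.5 rows 2
  [-0. -0. 52.] [ 0. -0. -0.]
  [-0. -0. 52.] [ 0. -0. -0.]
top 0 ((0.0, 0.0), (0.0, 0.0), 0.0) nan
side 226 ((617.8279418945312, 143.28118896484375), (70.88275909423828, 67.72542572021484), 72.99871063232422) 14.419882086471773
  return _methods._mean(a, axis=axis, dtype=dtype,
  ret = ret.dtype.type(ret / rcount)
```

```bash
python3 -m jog '[{"tx":20,"ty":44,"tz":0,"ax":0,"ay":0,"az":-0.067,"jaw":1},{"tx":17,"ty":45,"tz":0,"ax":0,"ay":0,"az":-0.067,"jaw":1},{"tx":14,"ty":46,"tz":0,"ax":0,"ay":0,"az":-0.067,"jaw":1},{"tx":11,"ty":47,"tz":0,"ax":0,"ay":0,"az":-0.067,"jaw":1},{"tx":8,"ty":48,"tz":0,"ax":0,"ay":0,"az":-0.067,"jaw":1}]' >/dev/null
python3 -m jog '[{"tx":5,"ty":48,"tz":0,"ax":0,"ay":0,"az":-0.067,"jaw":1},{"tx":0,"ty":0,"tz":0,"ax":0,"ay":0,"az":0,"jaw":1},{"tx":0,"ty":0,"tz":40,"ax":0,"ay":0,"az":0,"jaw":1},{"tx":0,"ty":0,"tz":0,"ax":0,"ay":0,"az":0,"jaw":1}]'
python3 - <<'E'
from h import *
plan((665.5,-146,51,7.5))
s,d=snap('wrist','w4.png')
for q in('ejector_tab',): print([ (r['conf'],r['centre']) for r in place_of(q,'wrist')])
E
```

```text
time_s: 9.72
eef_pos: [663.5, -144.3, 113.8]
ee_rot: [-0.001, 0.998, 0.065, -0.003]
force: [0.4, 0.5, 0.0]
grip_width: 0.001
grip_force: 0.0
t 9.725 tcp [ 663.5 -144.3  113.8] yaw 7.4 q [-0.39  0.74  1.08  0.    1.33  1.06] F [0.4 0.5 0. ] w 0.001 0.0
-> 665.5 -146 51 7.5 rows 2
  [ 1.  1. 31.] [-0.002  0.003 -0.001]
  [ 1.  1. 31.] [-0.002  0.003 -0.001]
[(0.78, [255.1, 222.9])]
```

View pics/w4.png

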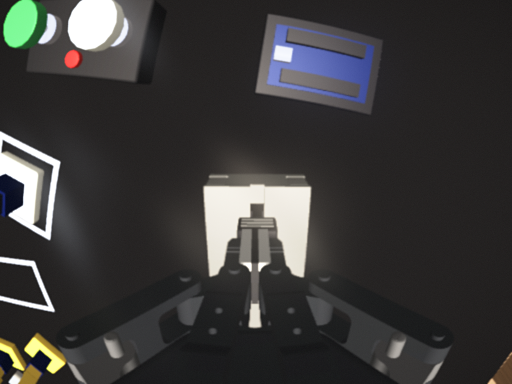

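The tab is at (255,223), centred in line with the shut fingers. That puts its back face about 22 mm towards the robot from the fingertips, matching the plan. Lower and push.

```bash
python3 -m jog '[{"tx":1,"ty":1,"tz":31,"ax":0,"ay":0,"az":0,"jaw":1},{"tx":1,"ty":1,"tz":31,"ax":0,"ay":0,"az":0,"jaw":1},{"tx":0,"ty":0,"tz":0,"ax":0,"ay":0,"az":0,"jaw":1},{"tx":-8,"ty":0,"tz":0,"ax":0,"ay":0,"az":0,"jaw":1},{"tx":-8,"ty":0,"tz":0,"ax":0,"ay":0,"az":0,"jaw":1}]'
python3 -m jog '[{"tx":-8,"ty":0,"tz":0,"ax":0,"ay":0,"az":0,"jaw":1},{"tx":-8,"ty":0,"tz":0,"ax":0,"ay":0,"az":0,"jaw":1},{"tx":-8,"ty":0,"tz":0,"ax":0,"ay":0,"az":0,"jaw":1},{"tx":-8,"ty":0,"tz":0,"ax":0,"ay":0,"az":0,"jaw":1},{"tx":-8,"ty":0,"tz":0,"ax":0,"ay":0,"az":0,"jaw":1}]'
```

```text
time_s: 10.45
eef_pos: [651.5, -149.8, 56.4]
ee_rot: [0.001, 0.998, 0.064, 0.001]
force: [0.6, 0.0, 1.4]
grip_width: 0.003
grip_force: 0.0
time_s: 11.08
eef_pos: [611.2, -154.7, 54.4]
ee_rot: [-0.0, 0.998, 0.064, 0.0]
force: [-0.6, -0.4, 0.0]
grip_width: -0.003
grip_force: 0.0
```

Run:
```python
from h import *
plan((560,-159,52,7.5))
for n in('side','wrist'):
    s,d=snap(n,n+'5.png'); print([ (r['conf'],r['centre']) for r in place_of('ejector_tab',n)])
a=cv2.imread('pics/side5.png')[110:200,200:330]; b=cv2.imread('pics/wrist5.png')[100:330,120:400]
cv2.imwrite('pics/c5.png',np.hstack([cv2.resize(a,(433,300),interpolation=2),cv2.resize(b,(365,300))]))
```

```text
t 11.075 tcp [ 611.2 -154.7   54.4] yaw 7.4 q [-0.43  0.69  1.33  0.    1.12  1.01] F [-0.6 -0.4  0. ] w -0.003 0.0
-> 560 -159 52 7.5 rows 1
  [-51.  -2.   2.] [-0.    -0.    -0.002]
[(0.55, [240.6, 144.4])]
[(0.92, [248.2, 179.8])]
```

View pics/c5.png

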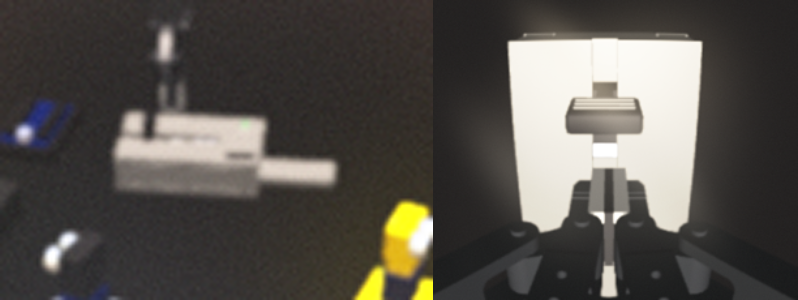

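The tab is still at rest at (248,180) in the wrist picture, and the fingers now stand on the mouth side of it. They must have passed over it. I'll check where the fingertips really are.

Run:
```python
from h import *
s,d=snap('side'); P=cloud(d)
m=(d['depth']>0)&(P[...,0]>560)&(P[...,0]<690)&(P[...,1]>-200)&(P[...,1]<-110)&(P[...,2]>43)
v,u=np.nonzero(m); p=P[m]
for z in range(43,130,6):
    k=(p[:,2]>=z)&(p[:,2]<z+6)
    if k.any(): print(z,k.sum(),p[k].min(0).round(0),p[k].max(0).round(0))
s,d=snap('wrist'); M=d['mount']
v,u=np.mgrid[0:384,0:512]; dx,dy=u-d['cx'],v-d['cy']; r=np.hypot(dx,dy)+1e-9; th=r/d['fx']
z=d['depth']; rho=z*np.tan(th); Q=np.stack([rho*dx/r,-rho*dy/r,-z],-1)@M[:3,:3].T+M[:3,3]
for row in range(150,330,8): print(row,z[row,252].round(0),Q[row,252].round(0),Q[row,262].round(0))
```

```text
43 12 [ 562. -191.   43.] [ 642. -112.   49.]
49 5 [ 631. -140.   51.] [ 641. -131.   54.]
55 7 [ 630. -140.   56.] [ 639. -131.   61.]
61 10 [ 632. -161.   62.] [ 642. -135.   67.]
67 8 [ 616. -160.   67.] [ 640. -132.   70.]
73 7 [ 603. -158.   73.] [ 623. -149.   79.]
79 9 [ 601. -154.   79.] [ 622. -142.   85.]
85 10 [ 602. -158.   86.] [ 621. -138.   91.]
91 10 [ 602. -161.   91.] [ 622. -139.   97.]
97 11 [ 601. -160.   97.] [ 616. -134.  103.]
103 9 [ 602. -163.  103.] [ 621. -140.  108.]
109 4 [ 601. -154.  110.] [ 615. -139.  112.]
115 2 [ 598. -149.  119.] [ 600. -129.  119.]
121 13 [ 598. -162.  122.] [ 620. -119.  126.]
127 7 [ 596. -140.  128.] [ 619. -116.  132.]
150 183.0 [44. -1. 18.] [45.  5. 13.]
158 213.0 [33. -1. 46.] [40.  5. 14.]
166 202.0 [30. -1. 33.] [35.  5. 13.]
174 182.0 [30. -1. 12.] [30.  5. 13.]
182 163.0 [31. -1. -8.] [31.  5. -9.]
190 157.0 [ 28.  -1. -15.] [ 28.   4. -15.]
198 159.0 [ 23.  -1. -14.] [ 24.   4. -16.]
206 199.0 [ 5. -1. 22.] [ 9.  5. 13.]
214 200.0 [-1. -1. 22.] [ 3.  5. 14.]
222 201.0 [-6. -1. 21.] [-3.  5. 13.]
230 149.0 [ 11.  -1. -28.] [ 11.   4. -28.]
238 142.0 [ 11.  -1. -36.] [ 11.   4. -37.]
246 134.0 [ 11.  -1. -44.] [ 11.   4. -44.]
254 128.0 [ 10.  -1. -51.] [ 11.   4. -51.]
262 121.0 [ 11.  -1. -58.] [ 11.   4. -59.]
270 121.0 [  7.  -1. -59.] [ 12.   3. -66.]
278 122.0 [  3.  -1. -58.] [ 12.   3. -71.]
286 123.0 [ -1.  -1. -59.] [ 11.   3. -75.]
294 124.0 [ -5.  -1. -59.] [  2.   3. -69.]
302 126.0 [-10.  -1. -58.] [ -2.   3. -69.]
310 215.0 [-77.  -1.  13.] [ -5.   3. -70.]
318 216.0 [-85.  -1.  12.] [ -8.   3. -72.]
326 261.0 [-127.   -2.   46.] [ 10.   3. -95.]
```

The visible fingertips end about 17–24 mm behind the reported TCP (z ≈ 71 when the TCP reads 54), so they passed over the tab. I'll go back over it and push with the TCP about 22 mm lower.

```bash
python3 -m jog '[{"tx":0,"ty":0,"tz":-20,"ax":0,"ay":0,"az":0,"jaw":1},{"tx":28,"ty":-1,"tz":0,"ax":0,"ay":0,"az":0,"jaw":1},{"tx":28,"ty":-1,"tz":0,"ax":0,"ay":0,"az":0,"jaw":1},{"tx":0,"ty":0,"tz":0,"ax":0,"ay":0,"az":0,"jaw":1},{"tx":0,"ty":0,"tz":20,"ax":0,"ay":0,"az":0,"jaw":1}]'
python3 -m jog '[{"tx":0,"ty":0,"tz":12,"ax":0,"ay":0,"az":0,"jaw":1},{"tx":0,"ty":0,"tz":8,"ax":0,"ay":0,"az":0,"jaw":1},{"tx":0,"ty":0,"tz":0,"ax":0,"ay":0,"az":0,"jaw":1}]'
```

```text
time_s: 12.0
eef_pos: [667.5, -145.7, 55.3]
ee_rot: [0.001, 0.998, 0.065, 0.001]
force: [-0.5, 0.3, -0.5]
grip_width: 0.001
grip_force: 0.0
time_s: 12.38
eef_pos: [666.7, -145.5, 34.1]
ee_rot: [-0.0, 0.998, 0.064, -0.0]
force: [0.2, 0.5, 0.3]
grip_width: -0.002
grip_force: 0.0
```

```bash
python3 -m jog '[{"tx":-6,"ty":0,"tz":0,"ax":0,"ay":0,"az":0,"jaw":1},{"tx":-6,"ty":0,"tz":0,"ax":0,"ay":0,"az":0,"jaw":1},{"tx":-6,"ty":0,"tz":0,"ax":0,"ay":0,"az":0,"jaw":1},{"tx":-6,"ty":0,"tz":0,"ax":0,"ay":0,"az":0,"jaw":1}]'
```

```text
time_s: 12.88
eef_pos: [643.5, -148.6, 34.9]
ee_rot: [0.0, 0.998, 0.064, 0.001]
force: [3.7, 1.9, -0.4]
grip_width: -0.001
grip_force: 2.6
```

```bash
python3 -m jog '[{"tx":-8,"ty":0,"tz":0,"ax":0,"ay":0,"az":0,"jaw":1},{"tx":-8,"ty":0,"tz":0,"ax":0,"ay":0,"az":0,"jaw":1},{"tx":-8,"ty":0,"tz":0,"ax":0,"ay":0,"az":0,"jaw":1},{"tx":-8,"ty":0,"tz":0,"ax":0,"ay":0,"az":0,"jaw":1},{"tx":-8,"ty":0,"tz":0,"ax":0,"ay":0,"az":0,"jaw":1}]'
python3 -m jog '[{"tx":-6,"ty":0,"tz":0,"ax":0,"ay":0,"az":0,"jaw":1},{"tx":-4,"ty":0,"tz":0,"ax":0,"ay":0,"az":0,"jaw":1},{"tx":0,"ty":0,"tz":0,"ax":0,"ay":0,"az":0,"jaw":1}]'
```

```text
time_s: 13.5
eef_pos: [604.3, -153.6, 35.0]
ee_rot: [0.0, 0.998, 0.064, 0.002]
force: [7.8, 1.8, -0.7]
grip_width: 0.001
grip_force: 4.1
time_s: 13.88
eef_pos: [594.3, -154.9, 35.0]
ee_rot: [0.0, 0.998, 0.064, 0.002]
force: [6.8, 1.7, -0.9]
grip_width: -0.003
grip_force: 3.4
```

```bash
python3 -m jog '[{"tx":-4,"ty":0,"tz":0,"ax":0,"ay":0,"az":0,"jaw":1},{"tx":-2,"ty":0,"tz":0,"ax":0,"ay":0,"az":0,"jaw":1},{"tx":0,"ty":0,"tz":0,"ax":0,"ay":0,"az":0,"jaw":1}]'
python3 -m jog '[{"tx":-2,"ty":0,"tz":0,"ax":0,"ay":0,"az":0,"jaw":1},{"tx":-1,"ty":0,"tz":0,"ax":0,"ay":0,"az":0,"jaw":1},{"tx":0,"ty":0,"tz":0,"ax":0,"ay":0,"az":0,"jaw":1}]'
```

```text
time_s: 14.25
eef_pos: [588.7, -155.6, 35.0]
ee_rot: [0.0, 0.998, 0.064, 0.002]
force: [8.0, 2.2, -1.5]
grip_width: -0.001
grip_force: 4.0
time_s: 14.62
eef_pos: [587.3, -155.8, 35.2]
ee_rot: [0.001, 0.998, 0.064, 0.004]
force: [16.5, 4.5, -4.7]
grip_width: -0.0
grip_force: 8.1
```

```bash
python3 -m jog '[{"tx":15,"ty":0,"tz":0,"ax":0,"ay":0,"az":0,"jaw":1},{"tx":30,"ty":0,"tz":0,"ax":0,"ay":0,"az":0,"jaw":1},{"tx":32,"ty":0,"tz":0,"ax":0,"ay":0,"az":0,"jaw":1},{"tx":0,"ty":0,"tz":-45,"ax":0,"ay":0,"az":0,"jaw":0},{"tx":0,"ty":0,"tz":-55,"ax":0,"ay":0,"az":0,"jaw":-1}]'
python3 - <<'E'
from h import *
plan((498,-168,135,7.5),(498,-168,0,7.5))
for n in('top','side'):
    s,d=snap(n); P=cloud(d); m=(d['depth']>0)&(P[...,0]>380)&(P[...,0]<515)&(P[...,1]>-230)&(P[...,1]<-100)
    p=P[m&(P[...,2]>24)&(P[...,2]<45)]; print(n,len(p), len(p)>4 and (cv2.minAreaRect(p[:,:2].astype(np.float32)),np.median(p[:,2])))
E
```

```text
time_s: 15.25
eef_pos: [660.0, -146.0, 134.1]
ee_rot: [-0.001, 0.998, 0.064, -0.002]
force: [0.1, 0.2, 0.1]
grip_width: 0.418
grip_force: 0.0
t 15.25 tcp [ 660.  -146.   134.1] yaw 7.4 q [-0.39  0.71  1.07 -0.    1.36  1.05] F [0.1 0.2 0.1] w 0.418 0.0
-> 498 -168 135 7.5 rows 3
  [-54.   0.  -0.] [-0.001  0.001 -0.001]
  [-54.   0.  -0.] [-0.001  0.001 -0.001]
  [-54.   0.  -0.] [-0.001  0.001 -0.001]
-> 498 -168 0 7.5 rows 3
  [-0. -0. 45.] [ 0. -0.  0.]
  [-0. -0. 45.] [ 0. -0.  0.]
  [-0. -0. 45.] [ 0. -0.  0.]
top 0 False
side 145 (((489.5703430175781, -158.9949951171875), (74.66802215576172, 63.296077728271484), 18.816280364990234), np.float64(30.413140981426977))
```

```bash
python3 -m jog '[{"tx":-54,"ty":0,"tz":0,"ax":0,"ay":0,"az":0,"jaw":-0.6},{"tx":-54,"ty":0,"tz":0,"ax":0,"ay":0,"az":0,"jaw":-0.6},{"tx":-54,"ty":0,"tz":0,"ax":0,"ay":0,"az":0,"jaw":-0.6},{"tx":0,"ty":0,"tz":40,"ax":0,"ay":0,"az":0,"jaw":-0.6},{"tx":0,"ty":0,"tz":0,"ax":0,"ay":0,"az":0,"jaw":-0.6}]'
cat >> h.py <<'E'
def wcloud(s,d):
    M=d['mount']; v,u=np.mgrid[0:384,0:512]; dx,dy=u-d['cx'],v-d['cy']; r=np.hypot(dx,dy)+1e-9; z=d['depth']; rho=z*np.tan(r/d['fx'])
    Q=np.stack([rho*dx/r,-rho*dy/r,-z],-1)@M[:3,:3].T+M[:3,3]; return Q,rot(s).apply(Q.reshape(-1,3)).reshape(Q.shape)+s['eef_pos']
E
python3 - <<'E'
from h import *
plan((498,-168,0,7.5))
s,d=snap('wrist','w6.png'); Q,P=wcloud(s,d); ok=d['depth']>0
m=ok&(P[...,2]>26)&(P[...,2]<38)&(P[...,0]>380)&(P[...,0]<530)&(abs(P[...,1]+168)<60); p=P[m]
print(len(p),p[:,2].mean(),cv2.minAreaRect(p[:,:2].astype(np.float32)))
m=ok&(abs(Q[...,1])>20)&(abs(Q[...,1])<60)&(abs(Q[...,0])<16)
for z in range(-60,30,5):
    for sg in(1,-1):
        k=m&(Q[...,2]>=z)&(Q[...,2]<z+5)&(Q[...,1]*sg>0)
        if k.any(): print(z,sg,k.sum(),Q[k].min(0).round(0),Q[k].max(0).round(0))
E
```

```text
time_s: 15.98
eef_pos: [498.5, -166.4, 92.7]
ee_rot: [-0.001, 0.998, 0.064, -0.002]
force: [0.2, -0.1, 0.1]
grip_width: 0.798
grip_force: 0.0
t 15.975 tcp [ 498.5 -166.4   92.7] yaw 7.3 q [-0.55  0.44  1.64 -0.    1.06  0.9 ] F [ 0.2 -0.1  0.1] w 0.798 0.0
-> 498 -168 0 7.5 rows 2
  [-0.  1. 46.] [-0.002  0.002 -0.001]
  [-0.  1. 46.] [-0.002  0.002 -0.001]
4111 32.55761137403898 ((486.80615234375, -168.99945068359375), (58.915771484375, 50.51544952392578), 7.249468803405762)
-60 1 278 [-12.  34. -60.] [ 12.  49. -55.]
-60 -1 292 [-12. -47. -60.] [ 12. -33. -55.]
-55 1 251 [-11.  34. -55.] [ 12.  48. -50.]
-55 -1 257 [-11. -47. -55.] [ 12. -33. -50.]
-50 1 244 [-12.  34. -50.] [ 11.  48. -45.]
-50 -1 240 [-11. -47. -50.] [ 12. -33. -45.]
-45 1 217 [-12.  34. -45.] [ 12.  48. -40.]
-45 -1 213 [-11. -47. -45.] [ 12. -33. -40.]
-40 1 181 [-12.  34. -40.] [ 12.  47. -35.]
-40 -1 185 [-11. -47. -40.] [ 11. -33. -35.]
-35 1 122 [-11.  34. -35.] [ 11.  46. -30.]
-35 -1 122 [-12. -44. -35.] [ 11. -33. -30.]
-30 1 22 [ -9.  34. -30.] [  9.  35. -28.]
-30 -1 23 [-10. -34. -30.] [  8. -33. -28.]
```

View pics/w6.png

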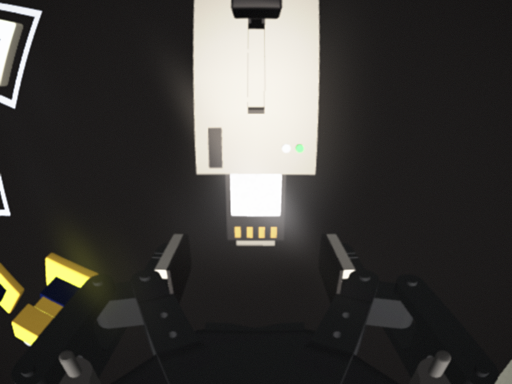

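The pack is out at column 255, rows 175–240, with its label and contacts showing. The pads at (172,260) and (340,260) straddle it evenly. Tip offset is 28 mm at this opening, so I'll descend to TCP z ≈ -12 (tips about 12–16).

```bash
python3 -m jog '[{"tx":0,"ty":1,"tz":40,"ax":0,"ay":0,"az":0,"jaw":-0.6},{"tx":0,"ty":0,"tz":35,"ax":0,"ay":0,"az":0,"jaw":-0.6},{"tx":0,"ty":0,"tz":18,"ax":0,"ay":0,"az":0,"jaw":-0.6},{"tx":0,"ty":0,"tz":12,"ax":0,"ay":0,"az":0,"jaw":-0.6},{"tx":0,"ty":0,"tz":0,"ax":0,"ay":0,"az":0,"jaw":-0.6}]'
```

```text
time_s: 16.65
eef_pos: [500.8, -168.0, -10.4]
ee_rot: [-0.0, 0.998, 0.065, -0.0]
force: [-0.4, -0.5, 0.7]
grip_width: 0.805
grip_force: 0.0
```

```bash
python3 -m jog '[{"tx":0,"ty":0,"tz":2,"ax":0,"ay":0,"az":0,"jaw":0.4},{"tx":0,"ty":0,"tz":0,"ax":0,"ay":0,"az":0,"jaw":0.4},{"tx":0,"ty":0,"tz":0,"ax":0,"ay":0,"az":0,"jaw":0.4},{"tx":0,"ty":0,"tz":0,"ax":0,"ay":0,"az":0,"jaw":0.4}]' 60
python3 -m jog '[{"tx":-10,"ty":0,"tz":0,"ax":0,"ay":0,"az":0,"jaw":0.4},{"tx":-15,"ty":0,"tz":0,"ax":0,"ay":0,"az":0,"jaw":0.4},{"tx":-15,"ty":0,"tz":0,"ax":0,"ay":0,"az":0,"jaw":0.4},{"tx":-15,"ty":0,"tz":0,"ax":0,"ay":0,"az":0,"jaw":0.4},{"tx":-5,"ty":0,"tz":0,"ax":0,"ay":0,"az":0,"jaw":0.4}]'
```

```text
time_s: 17.15
eef_pos: [501.2, -168.3, -11.5]
ee_rot: [0.001, 0.998, 0.064, 0.001]
force: [0.4, 1.5, 5.2]
grip_width: 0.574
grip_force: 63.3
time_s: 17.77
eef_pos: [441.6, -176.6, -11.5]
ee_rot: [0.001, 0.998, 0.064, 0.002]
force: [5.3, 0.7, 5.5]
grip_width: 0.571
grip_force: 63.1
```

```bash
python3 -m jog '[{"tx":-6,"ty":0,"tz":0,"ax":0,"ay":0,"az":0,"jaw":0.4},{"tx":0,"ty":0,"tz":-5,"ax":0,"ay":0,"az":0,"jaw":0.4},{"tx":0,"ty":0,"tz":-15,"ax":0,"ay":0,"az":0,"jaw":0.4},{"tx":0,"ty":0,"tz":-25,"ax":0,"ay":0,"az":0,"jaw":0.4},{"tx":0,"ty":0,"tz":-25,"ax":0,"ay":0,"az":0,"jaw":0.4}]'
python3 - <<'E'
from h import *
plan((400,0,100,55),(450,200,60,99.8),mm=45)
s,d=snap('wrist'); Q,P=wcloud(s,d); ok=d['depth']>0
m=ok&(abs(Q[...,1])<32)&(abs(Q[...,0])<90)&(Q[...,2]>-50)&(Q[...,2]<-20); 
q=Q[m]; print(len(q),np.percentile(q,[2,50,98],axis=0).round(1))
m&=Q[...,0]>15; q=Q[m]; A=np.c_[q[:,0],np.ones(len(q))]; print('pitch',np.linalg.lstsq(A,q[:,2],rcond=None)[0])
print(cv2.minAreaRect(q[:,:2].astype(np.float32)))
E
```

```text
time_s: 18.4
eef_pos: [434.8, -176.3, 58.7]
ee_rot: [-0.0, 0.998, 0.064, -0.0]
force: [-0.2, 0.2, -3.9]
grip_width: 0.572
grip_force: 62.7
t 18.4 tcp [ 434.8 -176.3   58.7] yaw 7.4 q [-0.64  0.38  1.85 -0.    0.91  0.81] F [-0.2  0.2 -3.9] w 0.572 62.7
-> 400 0 100 55 rows 5
  [ -2. -36.  -8.] [-0.     0.    -0.166]
  [  4. -36.  -8.] [-0.     0.    -0.166]
  [  9. -35.  -8.] [-0.     0.    -0.166]
  [ 15. -33.  -8.] [-0.     0.    -0.166]
  [ 20. -30.  -8.] [-0.     0.    -0.166]
-> 450 200 60 99.8 rows 5
  [ 39. -15.   8.] [ 0.    -0.    -0.156]
  [40. -9.  8.] [ 0.    -0.    -0.156]
  [41. -2.  8.] [ 0.    -0.    -0.156]
  [41.  4.  8.] [ 0.    -0.    -0.156]
  [40. 11.  8.] [ 0.    -0.    -0.156]
22782 [[-34.3 -23.9 -45.8]
 [ 25.    0.2 -44.2]
 [ 65.8  24.7 -39.3]]
pitch [  0.04930305 -45.93799316]
((40.71732711791992, 0.22035980224609375), (50.46780776977539, 51.41227340698242), 89.93563079833984)
```

```bash
python3 -m jog '[{"tx":0,"ty":0,"tz":-50,"ax":0,"ay":0,"az":0,"jaw":0.4},{"tx":0,"ty":0,"tz":0,"ax":0,"ay":0,"az":0,"jaw":0.4}]'
python3 - <<'E'
from h import *
plan((454,198,108,99.8),mm=40)
for n in('top','side'):
    s,d=snap(n); P=cloud(d); C=d['color'].astype(int); T=np.linalg.inv(d['camera_from_world'])
    m=(C.min(-1)>140)&(d['depth']>0)&(P[...,0]>370)&(P[...,0]<540)&(P[...,1]>110)&(P[...,1]<310)&(abs(P[...,2])<15)
    v,u=np.nonzero(m); r=np.stack([(u-d['cx'])/d['fx'],-(v-d['cy'])/d['fy'],-np.ones(len(u))],-1)@T[:3,:3].T
    q=T[:3,3]+r*(-T[2,3]/r[:,2])[:,None]
    print(n,cv2.minAreaRect(q[:,:2].astype(np.float32)))
E
```

```text
time_s: 18.7
eef_pos: [436.4, -177.4, 110.2]
ee_rot: [0.002, 0.998, 0.065, 0.002]
force: [0.1, -0.1, -3.0]
grip_width: 0.572
grip_force: 65.1
t 18.7 tcp [ 436.4 -177.4  110.2] yaw 7.4 q [-0.64  0.3   1.8  -0.    1.04  0.81] F [ 0.1 -0.1 -3. ] w 0.572 65.1
-> 454 198 108 99.8 rows 10
  [  7. -37.   0.] [ 0.001  0.    -0.161]
  [ 12. -35.   0.] [ 0.001  0.    -0.161]
  [ 18. -33.   0.] [ 0.001  0.    -0.161]
  [ 23. -30.   0.] [ 0.001  0.    -0.161]
  [ 28. -26.   0.] [ 0.001  0.    -0.161]
  [ 31. -21.   0.] [ 0.001  0.    -0.161]
  [ 34. -16.   0.] [ 0.001  0.    -0.161]
  [ 36. -10.   0.] [ 0.001  0.    -0.161]
  [37. -4.  0.] [ 0.001  0.    -0.161]
  [38.  2.  0.] [ 0.001  0.    -0.161]
top ((452.5286560058594, 209.0497283935547), (89.76692199707031, 148.628173828125), 9.692495346069336)
side ((452.22149658203125, 207.01788330078125), (93.03361511230469, 157.63526916503906), 10.443899154663086)
```

```bash
python3 -m jog '[{"tx":7,"ty":-37,"tz":0,"ax":0,"ay":0,"az":-0.161,"jaw":0.4},{"tx":12,"ty":-35,"tz":0,"ax":0,"ay":0,"az":-0.161,"jaw":0.4},{"tx":18,"ty":-33,"tz":0,"ax":0,"ay":0,"az":-0.161,"jaw":0.4},{"tx":23,"ty":-30,"tz":0,"ax":0,"ay":0,"az":-0.161,"jaw":0.4},{"tx":28,"ty":-26,"tz":0,"ax":0,"ay":0,"az":-0.161,"jaw":0.4}]' >/dev/null
python3 -m jog '[{"tx":31,"ty":-21,"tz":0,"ax":0,"ay":0,"az":-0.161,"jaw":0.4},{"tx":34,"ty":-16,"tz":0,"ax":0,"ay":0,"az":-0.161,"jaw":0.4},{"tx":36,"ty":-10,"tz":0,"ax":0,"ay":0,"az":-0.161,"jaw":0.4},{"tx":37,"ty":-4,"tz":0,"ax":0,"ay":0,"az":-0.161,"jaw":0.4},{"tx":38,"ty":2,"tz":0,"ax":0,"ay":0,"az":-0.161,"jaw":0.4}]'
python3 - <<'E'
from h import *
plan((454,198,40,99.8),(454,198,-16,99.8),mm=40)
E
```

```text
time_s: 20.05
eef_pos: [451.1, 200.1, 105.7]
ee_rot: [-0.001, 0.643, 0.766, -0.001]
force: [1.3, -0.1, -4.3]
grip_width: 0.571
grip_force: 64.9
t 20.05 tcp [451.1 200.1 105.7] yaw 99.9 q [ 0.18  0.36  1.73 -0.    1.06  0.01] F [ 1.3 -0.1 -4.3] w 0.571 64.9
-> 454 198 40 99.8 rows 2
  [-1.  1. 33.] [-0.002  0.     0.001]
  [-1.  1. 33.] [-0.002  0.     0.001]
-> 454 198 -16 99.8 rows 2
  [ 0. -0. 28.] [ 0.  0. -0.]
  [ 0. -0. 28.] [ 0.  0. -0.]
```

```bash
python3 -m jog '[{"tx":-1,"ty":1,"tz":40,"ax":0,"ay":0,"az":0,"jaw":0.4},{"tx":-1,"ty":1,"tz":35,"ax":0,"ay":0,"az":0,"jaw":0.4},{"tx":0,"ty":0,"tz":20,"ax":0,"ay":0,"az":0,"jaw":0.4},{"tx":0,"ty":0,"tz":12,"ax":0,"ay":0,"az":0,"jaw":0.4},{"tx":0,"ty":0,"tz":6,"ax":0,"ay":0,"az":0,"jaw":0.4}]'
python3 -m jog '[{"tx":0,"ty":0,"tz":0,"ax":0,"ay":0,"az":0,"jaw":0.4},{"tx":0,"ty":0,"tz":3,"ax":0,"ay":0,"az":0,"jaw":0.4},{"tx":0,"ty":0,"tz":0,"ax":0,"ay":0,"az":0,"jaw":0.4}]'
```

```text
time_s: 20.68
eef_pos: [453.9, 197.3, -6.5]
ee_rot: [-0.0, 0.645, 0.764, -0.001]
force: [0.4, -0.1, -4.1]
grip_width: 0.573
grip_force: 64.8
time_s: 21.05
eef_pos: [454.5, 197.4, -8.4]
ee_rot: [0.0, 0.645, 0.764, 0.0]
force: [-0.7, -0.5, -2.9]
grip_width: 0.573
grip_force: 64.9
```

```bash
python3 -m jog '[{"tx":0,"ty":0,"tz":4,"ax":0,"ay":0,"az":0,"jaw":0.4},{"tx":0,"ty":0,"tz":3,"ax":0,"ay":0,"az":0,"jaw":0.4},{"tx":0,"ty":0,"tz":0,"ax":0,"ay":0,"az":0,"jaw":0.4}]'
python3 -m jog '[{"tx":0,"ty":0,"tz":2,"ax":0,"ay":0,"az":0,"jaw":0.4},{"tx":0,"ty":0,"tz":0,"ax":0,"ay":0,"az":0,"jaw":0.4}]'
python3 -m jog '[{"tx":0,"ty":0,"tz":1.5,"ax":0,"ay":0,"az":0,"jaw":0.4},{"tx":0,"ty":0,"tz":0,"ax":0,"ay":0,"az":0,"jaw":0.4}]'
```

```text
time_s: 21.42
eef_pos: [454.2, 197.4, -15.9]
ee_rot: [-0.0, 0.645, 0.764, -0.0]
force: [0.2, -0.3, -3.0]
grip_width: 0.57
grip_force: 64.9
time_s: 21.68
eef_pos: [454.3, 197.4, -17.7]
ee_rot: [-0.0, 0.645, 0.764, -0.0]
force: [-0.6, 0.2, -3.0]
grip_width: 0.569
grip_force: 64.9
time_s: 21.92
eef_pos: [454.3, 197.4, -19.2]
ee_rot: [-0.0, 0.645, 0.764, -0.0]
force: [0.1, -0.5, -3.4]
grip_width: 0.572
grip_force: 64.9
```

```bash
for i in 1; do python3 -m jog '[{"tx":0,"ty":0,"tz":1.5,"ax":0,"ay":0,"az":0,"jaw":0.4},{"tx":0,"ty":0,"tz":0,"ax":0,"ay":0,"az":0,"jaw":0.4}]'; done
python3 -m jog '[{"tx":0,"ty":0,"tz":1,"ax":0,"ay":0,"az":0,"jaw":0.4},{"tx":0,"ty":0,"tz":0,"ax":0,"ay":0,"az":0,"jaw":0.4}]'
```

```text
time_s: 22.18
eef_pos: [454.4, 197.4, -19.5]
ee_rot: [0.0, 0.645, 0.764, 0.0]
force: [-5.7, -1.5, 12.8]
grip_width: 0.569
grip_force: 66.9
time_s: 22.42
eef_pos: [454.5, 197.4, -19.6]
ee_rot: [0.0, 0.645, 0.764, 0.0]
force: [-10.0, -3.0, 26.4]
grip_width: 0.571
grip_force: 68.5
```

```bash
python3 -m jog '[{"tx":0,"ty":0,"tz":-1.5,"ax":0,"ay":0,"az":0,"jaw":0.4},{"tx":0,"ty":0,"tz":0,"ax":0,"ay":0,"az":0,"jaw":-0.4},{"tx":0,"ty":0,"tz":0,"ax":0,"ay":0,"az":0,"jaw":-0.8},{"tx":0,"ty":0,"tz":0,"ax":0,"ay":0,"az":0,"jaw":-1},{"tx":0,"ty":0,"tz":0,"ax":0,"ay":0,"az":0,"jaw":-1}]'
python3 -m jog '[{"tx":0,"ty":0,"tz":-20,"ax":0,"ay":0,"az":0,"jaw":-1},{"tx":0,"ty":0,"tz":-45,"ax":0,"ay":0,"az":0,"jaw":-1},{"tx":0,"ty":0,"tz":-50,"ax":0,"ay":0,"az":0,"jaw":-1},{"tx":0,"ty":0,"tz":-50,"ax":0,"ay":0,"az":0,"jaw":-1},{"tx":0,"ty":0,"tz":0,"ax":0,"ay":0,"az":0,"jaw":-1}]'
python3 - <<'E'
from h import *
s,d=snap('wrist','w7.png'); Q,P=wcloud(s,d); ok=d['depth']>0
def f(p,n): print(n,len(p),len(p)>4 and (cv2.minAreaRect(p[:,:2].astype(np.float32)),np.percentile(p[:,2],[5,50,95]).round(1)))
B=lambda P,x,y,r,a,b:ok&(abs(P[...,0]-x)<r)&(abs(P[...,1]-y)<r)&(P[...,2]>a)&(P[...,2]<b)
f(P[B(P,452,209,85,18,32)],'pack wrist')
f(P[B(P,618,141,65,11,22)],'base wrist')
for n in('top','side'):
    s,d=snap(n); P=cloud(d); ok=d['depth']>0
    f(P[B(P,452,209,85,18,32)],'pack '+n); f(P[B(P,618,141,65,11,22)],'base '+n); f(P[B(P,618,141,65,76,112)],'headblock '+n)
E
```

```text
time_s: 23.05
eef_pos: [454.4, 197.4, -20.2]
ee_rot: [0.0, 0.645, 0.764, 0.0]
force: [-0.8, 0.6, 0.0]
grip_width: 1.001
grip_force: 0.0
time_s: 23.68
eef_pos: [456.1, 197.8, 148.2]
ee_rot: [0.002, 0.645, 0.764, 0.003]
force: [-0.0, -0.3, -0.7]
grip_width: 1.005
grip_force: 0.0
pack wrist 5333 (((452.4981994628906, 208.63125610351562), (50.35124969482422, 109.7584457397461), 10.189891815185547), array([23.3, 24.7, 26. ]))
base wrist 1216 (((620.6912841796875, 150.63369750976562), (51.80815505981445, 71.2120132446289), 75.05540466308594), array([13.5, 16.4, 18. ]))
pack top 162 (((444.96063232421875, 208.29733276367188), (34.50021743774414, 107.7214584350586), 17.82175064086914), array([20.8, 24.6, 29.1]))
base top 287 (((622.78369140625, 151.24447631835938), (90.50567626953125, 70.09501647949219), 74.8973617553711), array([12.4, 16.3, 20.7]))
headblock top 245 (((625.8389892578125, 139.5106964111328), (46.214778900146484, 37.32853698730469), 74.75257873535156), array([ 85.4, 102.2, 108. ]))
pack side 465 (((452.99658203125, 210.1554718017578), (49.95219802856445, 115.99827575683594), 10.109604835510254), array([19.7, 22.7, 25.7]))
base side 211 (((617.95703125, 143.4795684814453), (70.22512817382812, 70.15044403076172), 77.17598724365234), array([11.6, 14.6, 19.4]))
headblock side 204 (((624.8825073242188, 142.45797729492188), (50.20017623901367, 38.511985778808594), 77.71886444091797), array([ 78.9,  96.1, 103.3]))
```

View pics/w7.png

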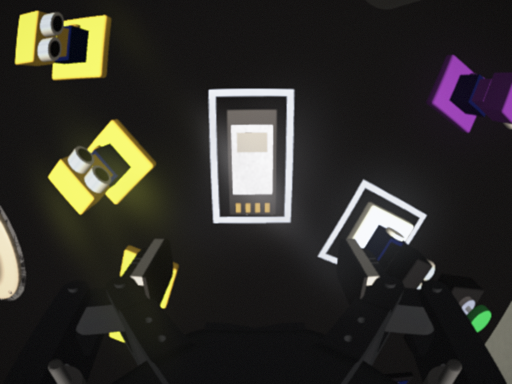

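The pack lies squarely in the oblong at (252,158), label up. The head stands in the square at (378,230), eyes away from the robot. Both are within about 4 mm and nothing is touched.

```bash
python3 -c "
from rig import *
print(finish_job())"
```

```text
the job is handed in; nothing more can be done
None
```

The job is handed in: the sensor head stands in the square with its eyes away from the robot, the ejector was pushed to its stop, and the pack lies flat, label up, in the oblong (both measured within about 4 mm); the judge's verdict was not shown.

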